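# Hang the drying basket on the side-opening hook

### The arm

A 6-joint arm with a two-finger parallel gripper is mounted at the origin on a cart in front of the work surface, level with it; the furniture and walls round the work are solid. World frame = base frame: x ahead of the robot, y to its left, z up, the work surface at z = 0. Lengths are in m, angles in degrees, forces in N, time in s.
With the tool pointing down it reaches from about 0.275 to 0.85 m from the base axis. Payload 19 kg.
Tool frame: the origin (TCP) lies midway between the tips of the shut fingers; the grasp point (between the pads) lies 19 mm behind it (r.grip_point_offset is the distance from the TCP to the grasp point, in m); z points along the fingers, y is the direction in which the jaws open and shut (so a half turn about z gives the same grasp; the last joint's range is limited). The gripper opens to 85 mm and grips with 20 to 120 N. Pads are 22 mm wide; open, the fingers measure 114 mm over their backs; the gripper's body (76 mm by 85 mm) begins 54 mm behind the grasp point. The pads swing forward as they close: fully open they stand 13 mm farther back than shut.
Start: joints at [57.468, 8.623, 82.357, -0, 89.026, -7.678], TCP at [0.242, 0.522, 0.231] pointing down, gripper open.
Joint ranges: [-160.23, 160.23], [-39.13, 120.54], [6.94, 153.29], [-79.49, 259.48], [9.18, 160.14], [-161.06, 161.06]. Speed limits (degrees/s): [108.29, 108.29, 127.2, 172.46, 172.46, 172.46].

### API

Orientations are given as [roll, pitch, yaw] about the fixed x, y, z axes, in that order (R = Rz(yaw) Ry(pitch) Rx(roll)).
In Python, from workcell import get_obs, cams, r gives the robot as it stands.
- The arm moves only by the tool arm_command, never from a script. Its argument "plan" is a list that holds one entry, the list of rows, each a list of 7 numbers: the shift along the world's x, y, z in m, then the turn, a rotation vector about the world's x, y, z in rad, then the finger opening in m, from 0 to 0.0854. In form: [[[dx, dy, dz, rx, ry, rz, fingers], ...]]. A call has 1 to 5 rows; each row shifts and turns the commanded pose from where the row before left it; what a row does not reach is not made up. A row lasts 1/8 s, in which the tool goes at most 62.5 mm and 10.7 degrees, less where a joint would pass 70% of its speed; a pose out of reach is approached as far as the arm can. A call with a gripper value outside its range is refused whole. The fingers move at their own pace and stop on an object; the grip force is fixed at half the most. Time passes only in rows, so rows that do not move let the fingers close. It gives the time, the measured TCP pose, the force and the opening at its end, in the units of the state.
- get_obs(): the state, without advancing time (a new reading comes with each control period).
- cams.get_image(name): name is "side" or "top"; returns a dict with "pixels" (480x640x3 uint8, red, green, blue), "depth" (480x640 float32, m along the optical axis (not along the pixel's ray), 0 where there is no reading), "camera_matrix" (3x3 intrinsics, pixels), "k1" (the pictures are not rectified: a ray, as slopes to the right and down, at radius r is drawn at 1 + k1 r^2 times it, then the intrinsics apply), "R" (3x3) and "t" (3): a world point X has camera coordinates R X + t. Camera axes: x right, y down, z forward; pixel columns grow to the right and rows downward; lengths in m; the calibration is good to about 2 mm. A picture is of the moment at which its call begins.
- r.finish_job(): hands the job in, once; it reports no verdict.
The state is a dict: "time_s": time; "joint_pos": joint angles; "qvel": joint speeds; "tau": joint torques, N m; "ee_pos": TCP position; "eef_rot": TCP orientation; "contact_force": force on the tool from outside, world axes, zero at the start; "ft_torque": the same for the moment, N m; "gripper_width": opening from 0.0 (shut) to 1.0 (fully open).
Only numpy, scipy, OpenCV 4.12 (cv2) and the standard library are available. Lean on these libraries where they do the work, as an engineer would, in place of code of your own. Each camera call takes 0.05 s, during which the arm holds its last target.

### The job

Take the small wire drying basket by its orange grip tab and hang it on the blue hook of the drying stand: bring its round bar in sideways through the hook's open side until it gently touches the back of the throat, then lower it fully home and feel it rest on the seat before you let go. Touch the hook lightly (no more than 20 N), leave the basket hanging upright, still and free of the gripper, and do not disturb the jar, the beaker and the amber bottle.

Things in the scene. Friction and masses are not known exactly. Their poses are not given: they have to be found in the camera images.
- drain_stand: Fixed drying stand: grey base 215x110x12 mm, white drip tray (top at 24 mm), post 205 mm tall at own x = +120 mm, level rod along own x at height 185 mm, clamped in the post head and carrying the blue hook. Nothing is higher than 218 mm. Origin: on the worktop under seat_front. The hook is a plate 12 mm thick (own y -6 to +6) whose mouth opens to own -x: the bar goes in along own +x.
- seat_front (a point): Reference point on the stand at height 170 mm, axes as the stand's. The hook itself is NOT measured: its rod is clamped so that the axis of a fully seated bar lies anywhere from 8 to 40 mm along own +x from this point (height and y exact; it does not slip below about 50 N), so the flat upright back of its throat must be found by touch, or seen.
- mouth_front (a point): Point 22.5 mm above seat_front, at the height of the mouth. Hook outline in mm about the true seat: seat surface z -4; throat 10.6 wide, x -5.3 (lip) to +5.3 (back); lip x -13.3 to -5.3, round top at z +10; jaw overhead, x -18.3 to +19.3, z +35 to +45, bars the way from above; the mouth is the 25 mm gap from z +10 to +35; underside z -16; clamp block behind.
- basket_grip (a point): Centre of the basket's orange grip tab, 14 mm thick along own x, 36 mm along own y, 40 mm tall, 190 mm above the basket's foot; free on both broad faces, to be gripped across the 14 mm. Own z points up along the basket.
- basket_bar (a point): Middle of the basket's hanging bar: steel, 8 mm across, along own y, 80 mm straight below the tab's centre, 110 mm above the foot. It is the lower side of a wire window (uprights 6 mm thick at own y -20 and +20 mm, top wire 58 mm above the bar) through which the hook's jaw passes. For hanging, the basket's own x must lie along the stand's x, either way round.
- basket: Wire drying basket, about 0.2 to 0.3 kg, standing upright on the worktop, 210 mm tall in all; origin at the centre of its underside. The round basket at the bottom is 64 mm across and 50 mm tall; its rim lies 60 mm below the bar.
- red_lid_jar: White jar with a red lid, 45 x 45 x 62 mm, bystander at the front of the worktop; origin at its underside.
- beaker_left: Glass beaker, 67 x 73 x 86 mm, bystander; origin at its underside.
- amber_drop_bottle: Amber drop bottle with white cap, 40 x 40 x 81 mm, bystander; origin at its underside.
Not all that is in view belongs to the job. Of the things that look like the drain_stand, the larger one is meant. What is shaped like the basket but purple is not meant.

How it is judged:
By the outcome, as a careful person would: the job done as asked, in the order asked, and still so for the second after the job is handed in, with the robot touching nothing.
It also fails if it takes over 58 s, if anything falls off the work surface, if the arm or the gripper's body presses on something with over 40 N, if the wrist force passes 120 N, or if a joint passes its speed limit or range.

## Working session

There is one attempt and no reset: what is moved stays moved. The work goes in short steps, Python scripts to look and compute and a tool call to move; the robot and the scene stay as the last step left them, time stands still between calls to the robot, and variables do not carry over. Pictures are saved under pics/ and viewed, and the job is handed in when it is done.

Besides the shell and the picture viewer there is one more tool, called after ">>>" by a JSON object that holds its "op" and its "data", one argument or row to a line. arm_command: Moves the arm, as the interface text tells. Its arguments: {"type":"object","properties":{"plan":{"type":"array"}},"required":["plan"]}

```bash
mkdir -p pics; ls; python3 - <<'E'
from workcell import get_obs,cams,r
import cv2,numpy as np
print(get_obs())
for n in("side","top"):
    im=cams.get_image(n); cv2.imwrite(f"pics/{n}0.png",im["pixels"][:,:,::-1]); np.savez(f"{n}0.npz",**im)
    print(n,im["camera_matrix"],im["k1"],im["R"],im["t"],-im["R"].T@im["t"])
E
```

```text
pics
{'time_s': 0.0, 'joint_pos': array([ 5.74672634e+01,  8.65150091e+00,  8.23911490e+01, -1.02013511e-04,
        8.90262163e+01, -7.67789245e+00]), 'qvel': array([-0.05434335, -0.05639405,  0.01801649,  0.14498434, -0.03242708,
        0.03273547]), 'tau': array([-3.56642722e-04, -7.13055038e+01, -5.70879114e+01, -3.20878598e-04,
        8.62226647e-03, -6.28316641e-06]), 'ee_pos': array([0.24157842, 0.52153236, 0.23068612]), 'eef_rot': array([-1.79931738e+02, -9.09970267e-03,  1.55145152e+02]), 'contact_force': array([ 0.04672675, -1.08711911, -0.26330859]), 'ft_torque': array([-1.27799929e-02, -7.39089840e-05,  3.71054484e-02]), 'gripper_width': 1.0027312994223494}
side [[488.59372343   0.         315.52577284]
 [  0.         488.59372343 233.41954356]
 [  0.           0.           1.        ]] -0.021206581231054657 [[ 0.99978817 -0.01948854  0.00661845]
 [-0.00540978 -0.55909294 -0.82908734]
 [ 0.01985803  0.82887592 -0.55907993]] [-0.56147367  0.04497959  1.39759212] [ 0.53384463 -1.14422498  0.82237381]
top [[625.04235496   0.         307.75286844]
 [  0.         625.04235496 236.6962527 ]
 [  0.           0.           1.        ]] -0.08902528934313936 [[ 0.0052093  -0.9999819  -0.00301157]
 [-0.99814943 -0.00501724 -0.06060146]
 [ 0.06058526  0.00332169 -0.9981575 ]] [-0.10013245  0.55631265  1.84815628] [ 0.44383375 -0.10347849  1.87816286]
```

View pics/side0.png

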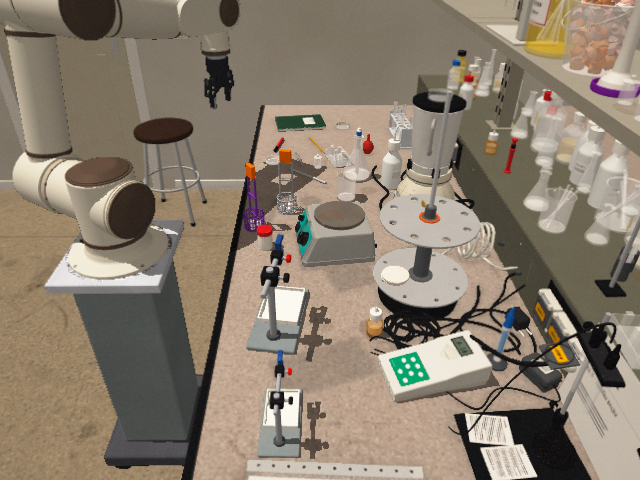

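View pics/top0.png

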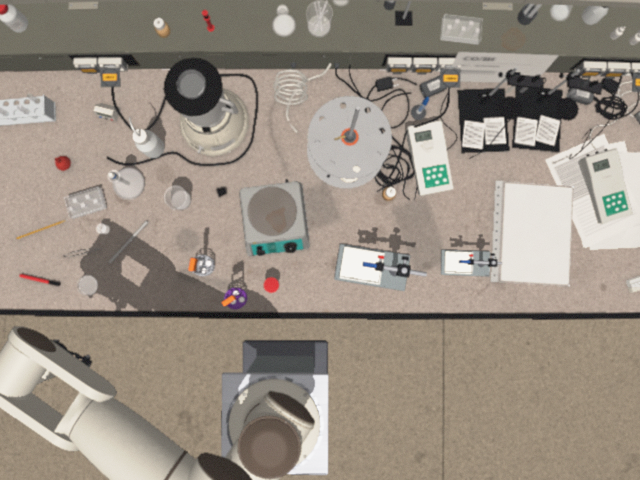

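Candidates are as follows:
- **Baskets:** the silver wire one with an orange tab is at side (287,180) and top (203,263). The purple one at side (252,195) and top (235,298) is excluded by its colour.
- **Stands:** the far one is at side (278,300) and top (375,267). The near one is at side (280,410) and top (470,262). The top view shows the far one larger, so that is the one meant.

I'll confirm both with enlarged crops.

```bash
python3 - <<'E'
import cv2,numpy as np
s=cv2.imread("pics/side0.png");t=cv2.imread("pics/top0.png")
a=cv2.resize(s[225:365,230:350],None,fx=4,fy=4,interpolation=cv2.INTER_CUBIC)
b=cv2.resize(t[235:300,325:435],None,fx=3,fy=3,interpolation=cv2.INTER_CUBIC)
o=np.zeros((560,480+320,3),np.uint8);o[:560,:480]=a
c=b[:, :320];o[:c.shape[0],480:]=c
d=cv2.resize(s[140:240,240:320],None,fx=3.4,fy=3.4,interpolation=cv2.INTER_CUBIC);o[210:550,500:772]=d
cv2.imwrite("pics/crop0.png",o)
e=cv2.resize(t[235:320,180:290],None,fx=6,fy=6,interpolation=cv2.INTER_CUBIC);cv2.imwrite("pics/crop1.png",e)
E
```

```text
(no output)
```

View pics/crop0.png

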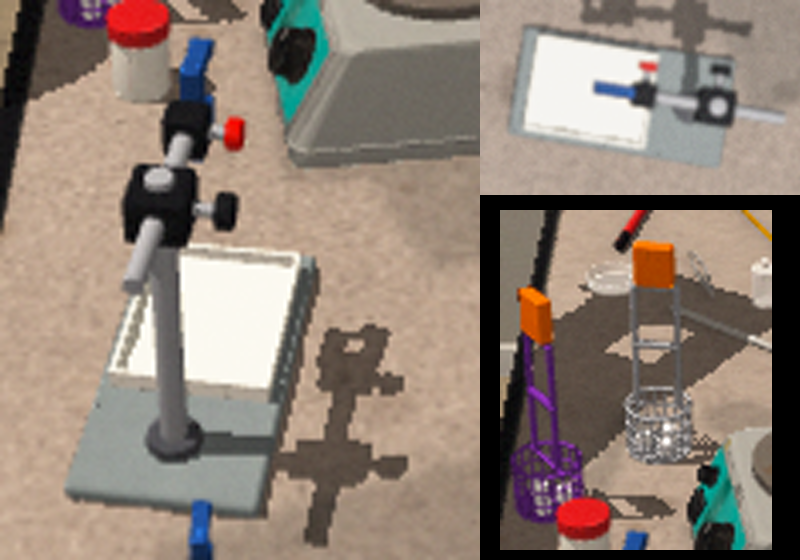

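View pics/crop1.png

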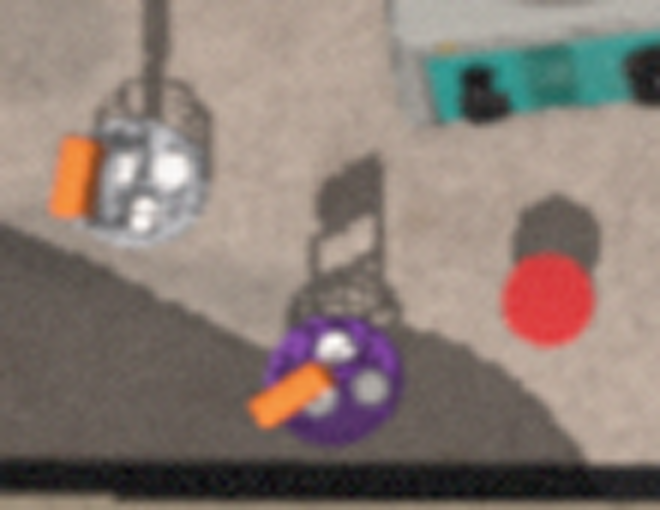

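```bash
cat > h.py <<'E'
import numpy as np,cv2
def ld(n):
    return dict(np.load(n,allow_pickle=True))
def rays(im,uv):
    uv=np.asarray(uv,float).reshape(-1,1,2)
    k=float(im["k1"])
    p=cv2.undistortPoints(uv,im["camera_matrix"],np.array([k,0,0,0.]))[:,0]
    d=np.c_[p,np.ones(len(p))]
    return d@im["R"], -im["R"].T@im["t"]
def onz(im,uv,z):
    d,c=rays(im,uv); s=(z-c[2])/d[:,2]; return c+d*s[:,None]
def pts(im,mask):
    v,u=np.nonzero(mask&(im["depth"]>0)); d,c=rays(im,np.c_[u,v]); return np.c_[u,v],c+d*im["depth"][v,u][:,None]
def tri(A,ua,B,ub):
    da,ca=rays(A,[ua]);db,cb=rays(B,[ub]);da=da[0]/np.linalg.norm(da);db=db[0]/np.linalg.norm(db)
    s=np.linalg.lstsq(np.c_[da,-db],cb-ca,rcond=None)[0]
    p=ca+s[0]*da;q=cb+s[1]*db;return (p+q)/2,np.linalg.norm(p-q)
def hsv(im): return cv2.cvtColor(im["pixels"],cv2.COLOR_RGB2HSV)
def box(shape,x0,x1,y0,y1):
    m=np.zeros(shape[:2],bool);m[y0:y1,x0:x1]=1;return m
E
python3 - <<'E'
from h import *
T=ld("top0.npz");S=ld("side0.npz")
for n,I,bs in(("top",T,{"tab":(185,202,250,275),"ptab":(215,240,285,312)}),("side",S,{"tab":(275,296,145,170)})):
    H=hsv(I)
    o=(H[...,0]>5)&(H[...,0]<20)&(H[...,1]>170)&(H[...,2]>120)
    for k,b in bs.items():
        m=o&box(o.shape,*b);uv,P=pts(I,m)
        print(n,k,len(uv),uv.mean(0),uv.min(0),uv.max(0),"P",P.mean(0),P.min(0),P.max(0), np.percentile(P[:,2],[5,25,50,75,95]))
        if n=="top" and k=="tab":
            for zz in(.17,.19,.21):print(zz,onz(I,[uv.mean(0)],zz))
            Q=P[P[:,2]>.203];print("topface",len(Q),cv2.minAreaRect(Q[:,:2].astype(np.float32)*1000))
            print(cv2.minAreaRect((onz(I,uv,.21)[:,:2]*1000).astype(np.float32)))
        if n=="side": print(cv2.minAreaRect(uv.astype(np.float32)))
    b=(H[...,0]>100)&(H[...,0]<125)&(H[...,1]>130)&(H[...,2]>50)
    reg={"hook":(260,300,230,270)} if n=="side" else {"hook":(355,390,255,280)}
    for k,bb in reg.items():
        uv,P=pts(I,b&box(b.shape,*bb));print(n,k,len(uv),uv.min(0),uv.max(0),P.mean(0),P.min(0),P.max(0))
        if n=="top":
            q=onz(I,uv,.215);print("rect z.215",cv2.minAreaRect((q[:,:2]*1000).astype(np.float32)))
E
```

```text
top tab 63 [192.38095238 264.03174603] [189 258] [196 269] P [0.47027011 0.21096301 0.20761409] [0.45684889 0.20448644 0.18829925] [0.48632583 0.22122498 0.21783221] [0.19851997 0.20450985 0.20807865 0.21168103 0.21453354]
0.17 [[0.47086101 0.2180475  0.17      ]]
0.19 [[0.47054456 0.21428292 0.19      ]]
0.21 [[0.47022811 0.21051833 0.21      ]]
topface 54 ((470.6881103515625, 210.98687744140625), (13.699145317077637, 30.338632583618164), 77.65736389160156)
((470.3431701660156, 210.1949920654297), (14.401359558105469, 30.455232620239258), 76.70858001708984)
top ptab 59 [227.72881356 300.33898305] [222 296] [234 305] P [0.37404259 0.1146509  0.20827134] [0.36125178 0.09851489 0.19152916] [0.38581654 0.1293754  0.21681276] [0.20062536 0.20525225 0.2086676  0.21183909 0.21635348]
top hook 31 [364 263] [376 267] [ 0.47079185 -0.26397534  0.2138676 ] [ 0.46483939 -0.28210191  0.19456688] [ 0.47550648 -0.24809637  0.22188527]
rect z.215 ((470.7359924316406, -263.7969055175781), (32.883827209472656, 6.264132022857666), 78.95181274414062)
side tab 158 [284.5443038  155.58860759] [279 149] [290 162] P [0.47088009 0.21068876 0.1924759 ] [0.45159939 0.19915968 0.00191077] [0.48792306 0.6829832  0.21323091] [0.17338737 0.18300232 0.19374461 0.20471784 0.21070585]
((284.5, 155.5), (13.0, 11.0), 90.0)
side hook 95 [275 235] [282 251] [ 0.47382793 -0.26988169  0.20931419] [ 0.46635269 -0.28315232  0.1775306 ] [ 0.48145164 -0.24760397  0.2186981 ]
```

```bash
python3 - <<'E'
from h import *
T=ld("top0.npz");S=ld("side0.npz")
H=hsv(T)
bx=box(H.shape,332,412,240,294)
w=(H[...,2]>225)&(H[...,1]<25)&bx
g=(H[...,1]<60)&(H[...,0]>75)&(H[...,0]<120)&bx
o=np.zeros((54*4,80*8,3),np.uint8)
vis=T["pixels"][:,:,::-1].copy();vis[w]=(0,0,255);vis[g&~w]=(0,255,0)
o=np.hstack([T["pixels"][240:294,332:412,::-1],vis[240:294,332:412]]);cv2.imwrite("pics/mask.png",cv2.resize(o,None,fx=5,fy=5,interpolation=cv2.INTER_NEAREST))
for nm,m,z in(("tray",w,.024),("base+tray",w|g,.012)):
    n,l,st,c=cv2.connectedComponentsWithStats(m.astype(np.uint8));k=1+np.argmax(st[1:,4]);v,u=np.nonzero(l==k)
    q=onz(T,np.c_[u,v],z)[:,:2]*1000;print(nm,len(u),cv2.minAreaRect(q.astype(np.float32)))
# basket ring (top rim z .05) from grey/bright pixels
# depth based for tab and rod
for nm,I,b in(("top",T,(355,430,255,285)),):
    uv,P=pts(I,box(H.shape,*b));m=(P[:,2]>.17)&(P[:,2]<.225)
    for a,p in zip(uv[m],P[m]): print(a,np.round(p*1000).astype(int),end=";")
E
```

```text
tray 1044 ((472.64373779296875, -257.1681823730469), (119.32859802246094, 93.14328002929688), 80.8067398071289)
base+tray 1442 ((464.18731689453125, -297.3710632324219), (202.663818359375, 98.3788070678711), 78.95738983154297)
[378 255] [ 498 -288  189];[379 255] [ 498 -290  196];[380 255] [ 498 -293  194];[381 255] [ 498 -296  194];[382 255] [ 498 -298  195];[378 256] [ 495 -288  188];[379 256] [ 495 -290  194];[380 256] [ 495 -293  195];[381 256] [ 495 -296  192];[382 256] [ 495 -299  185];[383 256] [ 495 -301  194];[402 256] [ 495 -353  193];[403 256] [ 495 -356  190];[404 256] [ 495 -358  196];[405 256] [ 495 -359  204];[406 256] [ 495 -363  193];[407 256] [ 495 -366  194];[377 257] [ 492 -286  183];[378 257] [ 492 -288  193];[379 257] [ 492 -291  190];[380 257] [ 492 -293  198];[381 257] [ 492 -297  185];[382 257] [ 492 -298  194];[383 257] [ 492 -301  193];[402 257] [ 493 -354  185];[403 257] [ 492 -355  194];[404 257] [ 492 -357  198];[406 257] [ 492 -363  195];[407 257] [ 492 -366  196];[408 257] [ 493 -369  191];[379 258] [ 490 -292  182];[380 258] [ 490 -293  191];[381 258]
[... 12305 characters left out ...]
02 275] [ 444 -353  193];[403 275] [ 444 -355  193];[404 275] [ 444 -357  200];[405 275] [ 444 -360  197];[406 275] [ 444 -362  203];[407 275] [ 444 -366  196];[408 275] [ 444 -369  191];[409 275] [ 444 -371  197];[420 275] [ 444 -402  188];[421 275] [ 444 -404  190];[422 275] [ 444 -408  183];[423 275] [ 444 -410  191];[424 275] [ 444 -414  181];[425 275] [ 444 -416  188];[426 275] [ 444 -419  184];[400 276] [ 441 -349  183];[401 276] [ 441 -349  201];[402 276] [ 441 -352  196];[403 276] [ 441 -354  202];[404 276] [ 441 -358  191];[405 276] [ 441 -360  200];[406 276] [ 441 -363  198];[407 276] [ 441 -365  198];[408 276] [ 441 -368  200];[406 277] [ 439 -366  173];[407 277] [ 439 -365  198];
```

View pics/mask.png

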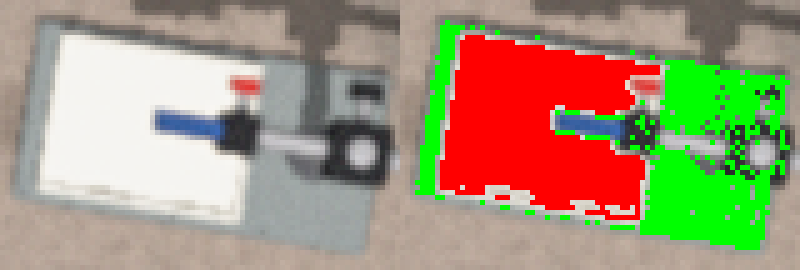

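```bash
python3 - <<'E'
from h import *
T=ld("top0.npz");S=ld("side0.npz");H=hsv(T)
o=(H[...,0]>4)&(H[...,0]<22)&(H[...,1]>140)&(H[...,2]>120)&box(H.shape,185,202,250,275)
v,u=np.nonzero(o);q=onz(T,np.c_[u,v],.21)[:,:2];d=q-q.mean(0);w,V=np.linalg.eigh(d.T@d/len(q));print(len(q),q.mean(0),np.sqrt(12*w),np.degrees(np.arctan2(V[1,0],V[0,0])))
for r_ in range(256,272):
    c=u[v==r_]
    if len(c):print(r_,c.min(),c.max(),end="; ")
print()
# basket body circle: bottom rows
for c in [(204,262)]:
    for z in(.0,.05):print(onz(T,[c],z))
HS=hsv(S);o=(HS[...,0]>4)&(HS[...,0]<22)&(HS[...,1]>140)&box(HS.shape,275,296,145,170);v,u=np.nonzero(o);print("tri",tri(S,(u.mean(),v.mean()),T,(192.4,264)))
for b in((240,306,180,256),(262,282,275,292),(165,190,180,210)):
    uv,P=pts(T,box(H.shape,*b));m=P[:,2]>.03;print(b,P[m].min(0),P[m].max(0),np.percentile(P[:,2],95))
E
```

```text
83 [0.47018549 0.21066906] [0.0173096  0.03399392] -100.35455446811496
258 191 194; 259 190 196; 260 190 196; 261 190 196; 262 190 196; 263 190 195; 264 190 195; 265 189 195; 266 189 195; 267 189 195; 268 189 194; 269 189 194; 270 189 194; 
[[0.479898   0.21491424 0.        ]]
[[0.4789379  0.20643807 0.05      ]]
tri (array([0.47100213, 0.21418435, 0.19038194]), np.float64(0.0007559079105951194))
(240, 306, 180, 256) [ 0.50054965 -0.08966589  0.03011103] [0.7244578  0.10299324 0.13393805] 0.12007831422926885
(262, 282, 275, 292) [ 0.39569686 -0.01196879  0.04684852] [0.43637189 0.0319272  0.07281429] 0.06676625756104242
(165, 190, 180, 210) [0.63089069 0.25503485 0.03067648] [0.70216764 0.32007087 0.09433185] 0.08342335481094162
```

>>> {"op": "arm_command", "data": {
  "plan": [
    [[0.045,-0.06,0.01,0,0,0.06,0.0854],[0.045,-0.06,0.01,0,0,0.06,0.0854],[0.045,-0.06,0.01,0,0,0.06,0.0854],[0.045,-0.06,0.01,0,0,0.04,0.0854],[0.04,-0.05,0,0,0,0,0.0854]]
  ]
}}

```text
time_s: 0.72
ee_pos: [0.4303, 0.273, 0.2649]
eef_rot: [180.0, 0.0, 167.8]
contact_force: [1.3, 1.3, -1.6]
gripper_width: 1.004
```

>>> {"op": "arm_command", "data": {
  "plan": [
    [[0.009,-0.019,0,0,0,0.039,0.0854],[0,0,-0.02,0,0,0,0.0854],[0,0,0,0,0,0,0.0854]]
  ]
}}

```text
time_s: 1.1
ee_pos: [0.438, 0.2552, 0.2431]
eef_rot: [-179.9, -0.1, 169.9]
contact_force: [0.4, 0.4, -0.0]
gripper_width: 0.998
```

```bash
python3 - <<'E'
from workcell import get_obs,cams,r
from h import *
o=get_obs();print(o["ee_pos"],o["eef_rot"],o["contact_force"],r.grip_point_offset)
a=cams.get_image("side");np.savez("side1.npz",**a)
cv2.imwrite("pics/a1.png",cv2.resize(a["pixels"][80:230,210:350,::-1],None,fx=4,fy=4))
E
```

```text
[0.43798607 0.2552087  0.24308966] [-1.79921429e+02 -1.24600314e-01  1.69945669e+02] [ 0.36272234  0.39028266 -0.03614325] 0.0187
```

View pics/a1.png

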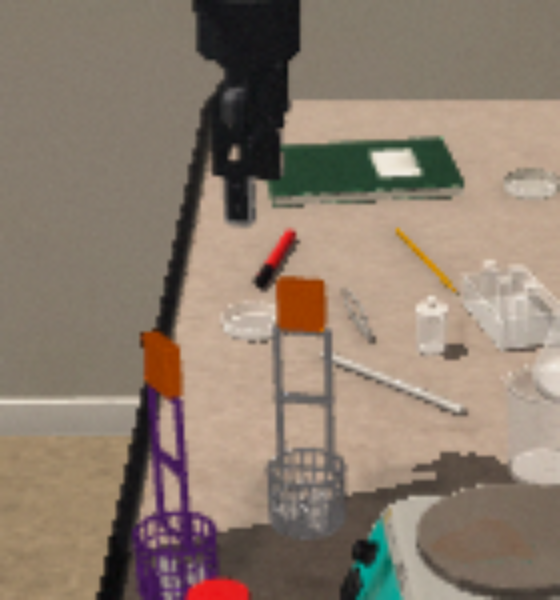

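The arm was still short of the tab because the first rows were speed-limited. The gripper is at crop (240,200) and the tab at (302,305). I'll correct from the measured pose.

>>> {"op": "arm_command", "data": {
  "plan": [
    [[0.0165,-0.0215,0,0,0,0,0.0854],[0.016,-0.0212,0,0,0,0,0.0854],[0,0,0,0,0,0,0.0854]]
  ]
}}

```text
time_s: 1.52
ee_pos: [0.4716, 0.2124, 0.2449]
eef_rot: [-180.0, 0.0, 169.9]
contact_force: [-0.1, 1.5, -0.1]
gripper_width: 0.999
```

```bash
python3 - <<'E'
from workcell import get_obs,cams,r
from h import *
o=get_obs();print(o["ee_pos"],o["eef_rot"],o["contact_force"])
a=cams.get_image("side");b=cams.get_image("top")
cv2.imwrite("pics/a2.png",np.hstack([cv2.resize(a["pixels"][100:220,220:340,::-1],(400,400)),cv2.resize(b["pixels"][220:310,150:240,::-1],(400,400))]))
E
```

```text
[0.47157363 0.21237267 0.24488275] [-1.79993377e+02  2.46844371e-02  1.69925291e+02] [-0.0975782   1.50188943 -0.0541999 ]
```

View pics/a2.png

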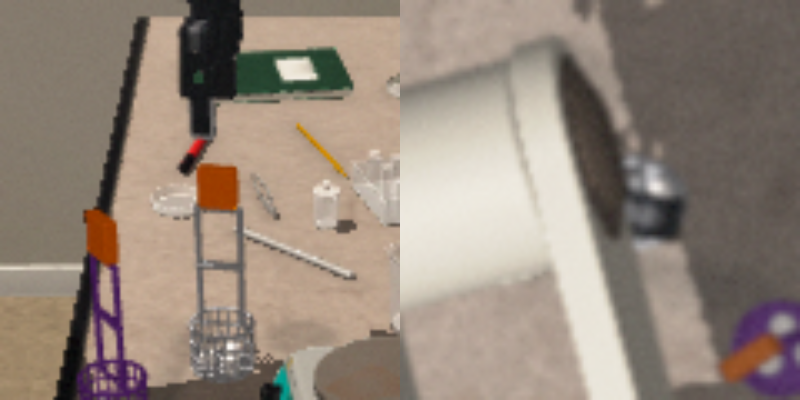

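```bash
python3 - <<'E'
from h import *
S=ld("side0.npz")
def pj(p): return cv2.projectPoints(np.array([p],float),cv2.Rodrigues(S["R"])[0],S["t"],S["camera_matrix"],np.array([float(S["k1"]),0,0,0]))[0].ravel()
c=np.array([.4716,.2124]);t=np.array([.174,.985])
for k in(-.05,.05):print(pj([*(c+k*t),.258]))
print(pj([.4705,.2125,.19]),pj([.4705,.2125,.0]))
E
```

```text
[280.55039925 141.69025413]
[287.59937696 128.59377514]
[284.46058354 156.08498586] [286.14275759 209.85102894]
```

The fingertip shows at the pixel predicted from its pose, so the alignment is good. Descending to grip.

>>> {"op": "arm_command", "data": {
  "plan": [
    [[-0.001,0,-0.024,0,0,0,0.0854],[0,0,-0.024,0,0,0,0.0854],[0,0,-0.024,0,0,0,0.0854],[0,0,0,0,0,0,0.0854]]
  ]
}}

```text
time_s: 2.12
ee_pos: [0.4688, 0.2135, 0.1714]
eef_rot: [-179.9, -0.1, 170.0]
contact_force: [0.0, 0.6, 1.0]
gripper_width: 0.998
```

>>> {"op": "arm_command", "data": {
  "plan": [
    [[0,0,0,0,0,0,0.03],[0,0,0,0,0,0,0.02],[0,0,0,0,0,0,0.0],[0,0,0,0,0,0,0.0],[0,0,0,0,0,0,0.0]]
  ]
}}

```text
time_s: 2.75
ee_pos: [0.47, 0.2131, 0.1726]
eef_rot: [180.0, 0.0, 170.0]
contact_force: [-0.2, 1.3, 3.8]
gripper_width: 0.158
```

>>> {"op": "arm_command", "data": {
  "plan": [
    [[0,0,0,0,0,0,0.0],[0,0,0,0,0,0,0.0]]
  ]
}}

```text
time_s: 3.0
ee_pos: [0.4701, 0.2131, 0.1726]
eef_rot: [180.0, 0.0, 170.0]
contact_force: [0.8, 1.6, 4.8]
gripper_width: 0.16
```

```bash
python3 - <<'E'
from workcell import get_obs,cams,r
from h import *
o=get_obs();print(o["ee_pos"],o["eef_rot"],o["contact_force"],o["gripper_width"])
a=cams.get_image("side")
cv2.imwrite("pics/a3.png",cv2.resize(a["pixels"][100:230,220:350,::-1],(560,560)))
E
```

```text
[0.47005089 0.21307106 0.17260777] [1.79984520e+02 2.57460505e-02 1.69985658e+02] [0.81290081 1.59818257 4.80841703] 0.15990958613924577
```

View pics/a3.png

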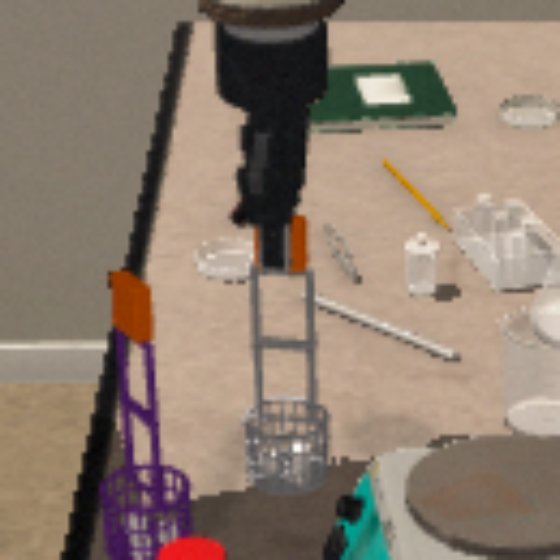

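>>> {"op": "arm_command", "data": {
  "plan": [
    [[0,0,0.02,0,0,0,0.0],[0,0,0.035,0,0,0,0.0],[0,0,0.035,0,0,0,0.0],[0,0,0.035,0,0,0,0.0],[0,0,0.035,0,0,0,0.0]]
  ]
}}

```text
time_s: 3.68
ee_pos: [0.4697, 0.2128, 0.333]
eef_rot: [-180.0, -0.0, 170.0]
contact_force: [0.7, -0.2, -2.6]
gripper_width: 0.156
```

>>> {"op": "arm_command", "data": {
  "plan": [
    [[0,0,0.01,0,0,0,0.0],[0,0,0,0,0,0,0.0]]
  ]
}}

```text
time_s: 3.92
ee_pos: [0.4699, 0.2129, 0.3415]
eef_rot: [-180.0, -0.0, 170.0]
contact_force: [0.1, 0.3, -1.9]
gripper_width: 0.159
```

```bash
python3 - <<'E'
from workcell import get_obs,cams,r
from h import *
o=get_obs();print(o["ee_pos"],o["eef_rot"],o["contact_force"],o["gripper_width"])
a=cams.get_image("side")
cv2.imwrite("pics/a4.png",cv2.resize(a["pixels"][60:230,200:370,::-1],(560,560)))
E
```

```text
[0.46994997 0.21290915 0.34151772] [-1.79974635e+02 -2.84593607e-02  1.69981577e+02] [ 0.05927474  0.27026859 -1.91180105] 0.15938573006207246
```

View pics/a4.png

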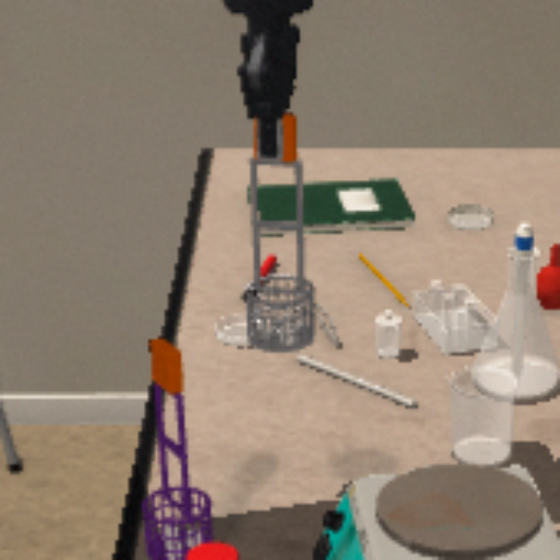

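The basket is lifted and upright (crop 280,230). Now moving across.

>>> {"op": "arm_command", "data": {
  "plan": [
    [[0,-0.02,0,0,0,0,0.0],[0,-0.04,0,0,0,0,0.0],[0,-0.04,0,0,0,0,0.0],[0,-0.04,0,0,0,0,0.0],[0,-0.04,0,0,0,0,0.0]]
  ]
}}

```text
time_s: 4.6
ee_pos: [0.4694, 0.0317, 0.3406]
eef_rot: [-180.0, -0.1, 170.0]
contact_force: [0.8, -0.5, -2.8]
gripper_width: 0.153
```

>>> {"op": "arm_command", "data": {
  "plan": [
    [[0,-0.04,0,0,0,0,0.0],[0,-0.04,0,0,0,0,0.0],[0,-0.04,0,0,0,0,0.0],[0,-0.04,0,0,0,0,0.0],[0,-0.03,0,0,0,0,0.0]]
  ]
}}

```text
time_s: 5.22
ee_pos: [0.4694, -0.1585, 0.3405]
eef_rot: [180.0, -0.1, 169.9]
contact_force: [0.3, 0.4, -2.1]
gripper_width: 0.153
```

>>> {"op": "arm_command", "data": {
  "plan": [
    [[0,-0.015,0,0,0,0,0.0],[0,0,0,0,0,0,0.0],[0,0,0,0,0,0,0.0]]
  ]
}}

```text
time_s: 5.6
ee_pos: [0.4699, -0.1712, 0.3419]
eef_rot: [180.0, -0.0, 170.0]
contact_force: [-0.2, -0.6, -2.2]
gripper_width: 0.154
```

>>> {"op": "arm_command", "data": {
  "plan": [
    [[0.0065,-0.012,0,0,0,0,0.0],[0.007,-0.012,-0.022,0,0,0,0.0],[0,0,-0.022,0,0,0,0.0],[0,0,-0.022,0,0,0,0.0],[0,0,-0.021,0,0,0,0.0]]
  ]
}}

```text
time_s: 6.22
ee_pos: [0.4838, -0.1961, 0.2544]
eef_rot: [-180.0, -0.0, 170.0]
contact_force: [1.1, -1.0, -2.5]
gripper_width: 0.16
```

>>> {"op": "arm_command", "data": {
  "plan": [
    [[0,0,0,0,0,0,0.0],[0,0,0,0,0,0,0.0],[0,0,0,0,0,0,0.0]]
  ]
}}

```text
time_s: 6.6
ee_pos: [0.4837, -0.1962, 0.2563]
eef_rot: [-180.0, 0.1, 170.0]
contact_force: [-0.1, 0.6, -2.4]
gripper_width: 0.158
```

```bash
python3 - <<'E'
from workcell import get_obs,cams,r
from h import *
o=get_obs();print(o["ee_pos"],o["eef_rot"],o["contact_force"],o["gripper_width"])
a=cams.get_image("side");b=cams.get_image("top")
np.savez("side5.npz",**a);np.savez("top5.npz",**b)
cv2.imwrite("pics/a5.png",np.hstack([cv2.resize(a["pixels"][180:340,220:350,::-1],(455,560)),cv2.resize(b["pixels"][220:310,330:385,::-1],(342,560))]))
E
```

```text
[ 0.48374669 -0.19622036  0.25626375] [-1.79965128e+02  7.27487811e-02  1.69991339e+02] [-0.09415622  0.59745248 -2.42467755] 0.15784797535401757
```

View pics/a5.png

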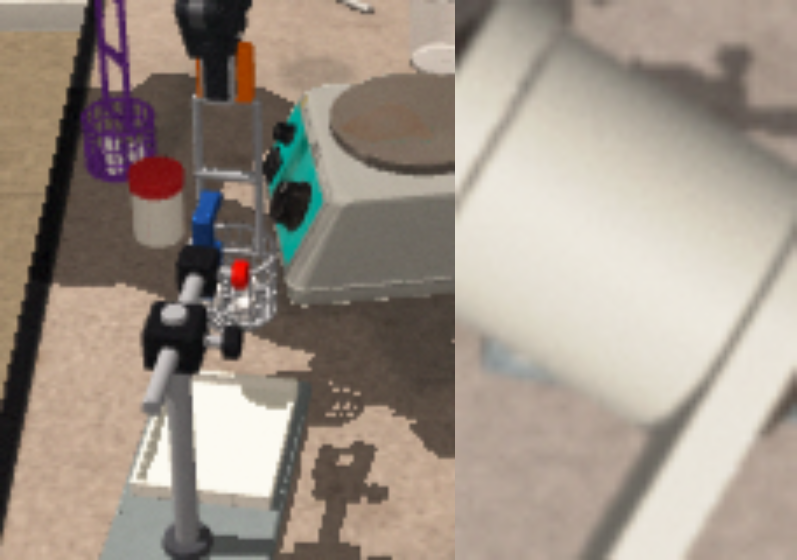

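```bash
python3 - <<'E'
from h import *
S=ld("side0.npz")
def pj(p): return cv2.projectPoints(np.array([p],float),cv2.Rodrigues(S["R"])[0],S["t"],S["camera_matrix"],np.array([float(S["k1"]),0,0,0]))[0].ravel()
def crop(p): q=pj(p);return np.round(((q-[220,180])*3.5),0)
ox=np.array([-.174,-.985]);oy=np.array([.985,-.174]);s=np.array([.4718,-.260]);b=np.array([.4837,-.1962])
for y in(-6,0,6):print("jaw front top",y,crop([*(s-.0183*ox+y/1000*oy),.215]),"rear",crop([*(s+.0193*ox+y/1000*oy),.215]))
for y in(-20,0,20):print("topwire",y,crop([*(b+y/1000*oy),.2517]),"bar",crop([*(b+y/1000*oy),.1937]))
E
```

```text
jaw front top -6 [198. 185.] rear [185. 219.]
jaw front top 0 [208. 186.] rear [195. 220.]
jaw front top 6 [217. 187.] rear [204. 221.]
topwire -20 [192.  97.] bar [195. 171.]
topwire 0 [222.  99.] bar [225. 174.]
topwire 20 [253. 102.] bar [254. 177.]
```

>>> {"op": "arm_command", "data": {
  "plan": [
    [[-0.0017,-0.01,0,0,0,0,0.0],[-0.0018,-0.01,0,0,0,0,0.0],[-0.0017,-0.01,0,0,0,0,0.0],[-0.0018,-0.01,0,0,0,0,0.0],[-0.0017,-0.01,0,0,0,0,0.0]]
  ]
}}

```text
time_s: 7.32
ee_pos: [0.4745, -0.2469, 0.2553]
eef_rot: [-180.0, -0.0, 170.0]
contact_force: [0.3, 0.3, -3.3]
gripper_width: 0.15
```

>>> {"op": "arm_command", "data": {
  "plan": [
    [[-0.0005,-0.003,0,0,0,0,0.0],[0,0,0,0,0,0,0.0],[0,0,0,0,0,0,0.0]]
  ]
}}

```text
time_s: 7.7
ee_pos: [0.4743, -0.2488, 0.2553]
eef_rot: [-180.0, 0.0, 170.0]
contact_force: [-0.8, -0.1, -2.2]
gripper_width: 0.155
```

```bash
python3 - <<'E'
from workcell import get_obs,cams,r
from h import *
o=get_obs();print(o["ee_pos"],o["eef_rot"],o["contact_force"],o["ft_torque"])
a=cams.get_image("side")
cv2.imwrite("pics/a6.png",cv2.resize(a["pixels"][180:290,230:340,::-1],(560,560)))
E
```

```text
[ 0.47427767 -0.24877866  0.25532642] [-1.79997615e+02  1.63800015e-03  1.70002292e+02] [-0.83855026 -0.06132315 -2.21332434] [-0.03330499  0.01875723  0.02339944]
```

View pics/a6.png

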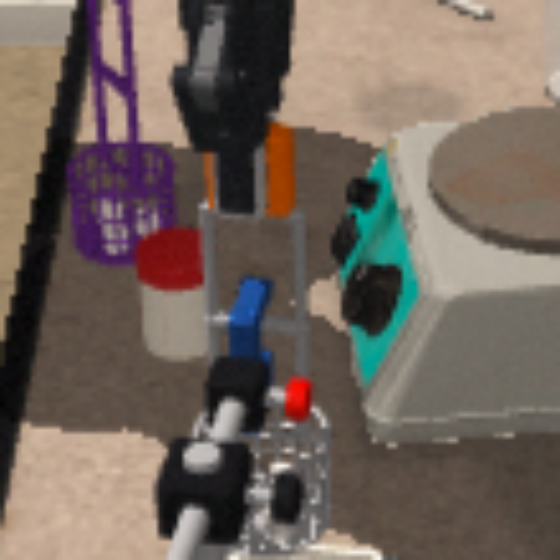

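The jaw is inside and centred in the window: uprights at crop columns 207 and 300, jaw at 252. Creeping in.

>>> {"op": "arm_command", "data": {
  "plan": [
    [[-0.0003,-0.002,0,0,0,0,0.0],[-0.0004,-0.002,0,0,0,0,0.0],[-0.0003,-0.002,0,0,0,0,0.0],[0,0,0,0,0,0,0.0]]
  ]
}}

```text
time_s: 8.25
ee_pos: [0.4732, -0.2552, 0.2553]
eef_rot: [-180.0, -0.0, 170.0]
contact_force: [0.0, -0.2, -3.0]
gripper_width: 0.153
```

>>> {"op": "arm_command", "data": {
  "plan": [
    [[-0.0002,-0.001,0,0,0,0,0.0],[-0.0002,-0.001,0,0,0,0,0.0],[0,0,0,0,0,0,0.0],[0,0,0,0,0,0,0.0]]
  ]
}}

```text
time_s: 8.75
ee_pos: [0.4728, -0.257, 0.2553]
eef_rot: [-180.0, -0.0, 170.0]
contact_force: [-0.6, 0.4, -2.8]
gripper_width: 0.157
```

>>> {"op": "arm_command", "data": {
  "plan": [
    [[-0.0002,-0.001,0,0,0,0,0.0],[0,0,0,0,0,0,0.0],[0,0,0,0,0,0,0.0]]
  ]
}}

```text
time_s: 9.12
ee_pos: [0.4726, -0.2581, 0.2553]
eef_rot: [-180.0, 0.0, 170.0]
contact_force: [-0.8, -0.4, -2.4]
gripper_width: 0.155
```

>>> {"op": "arm_command", "data": {
  "plan": [
    [[-0.0002,-0.001,0,0,0,0,0.0],[0,0,0,0,0,0,0.0],[0,0,0,0,0,0,0.0]]
  ]
}}

```text
time_s: 9.5
ee_pos: [0.4724, -0.2591, 0.2553]
eef_rot: [-180.0, -0.0, 170.0]
contact_force: [0.5, 0.5, -2.5]
gripper_width: 0.16
```

>>> {"op": "arm_command", "data": {
  "plan": [
    [[-0.0002,-0.001,0,0,0,0,0.0],[0,0,0,0,0,0,0.0],[0,0,0,0,0,0,0.0]]
  ]
}}

```text
time_s: 9.88
ee_pos: [0.4722, -0.26, 0.2553]
eef_rot: [-180.0, -0.0, 170.0]
contact_force: [0.4, 0.1, -2.2]
gripper_width: 0.151
```

>>> {"op": "arm_command", "data": {
  "plan": [
    [[-0.0001,-0.0007,0,0,0,0,0.0],[0,0,0,0,0,0,0.0],[0,0,0,0,0,0,0.0]]
  ]
}}

```text
time_s: 10.25
ee_pos: [0.4721, -0.2608, 0.2553]
eef_rot: [-180.0, -0.0, 170.0]
contact_force: [-1.1, -0.0, -3.0]
gripper_width: 0.156
```

>>> {"op": "arm_command", "data": {
  "plan": [
    [[-0.0001,-0.0007,0,0,0,0,0.0],[0,0,0,0,0,0,0.0],[0,0,0,0,0,0,0.0]]
  ]
}}

```text
time_s: 10.62
ee_pos: [0.472, -0.2615, 0.2553]
eef_rot: [-180.0, 0.0, 170.0]
contact_force: [-0.4, 0.2, -2.0]
gripper_width: 0.153
```

>>> {"op": "arm_command", "data": {
  "plan": [
    [[-0.0001,-0.0007,0,0,0,0,0.0],[0,0,0,0,0,0,0.0],[0,0,0,0,0,0,0.0]]
  ]
}}

```text
time_s: 11.0
ee_pos: [0.4719, -0.2621, 0.2553]
eef_rot: [180.0, -0.0, 170.0]
contact_force: [-0.2, 1.8, -2.2]
gripper_width: 0.154
```

>>> {"op": "arm_command", "data": {
  "plan": [
    [[-0.0001,-0.0007,0,0,0,0,0.0],[0,0,0,0,0,0,0.0],[0,0,0,0,0,0,0.0]]
  ]
}}

```text
time_s: 11.38
ee_pos: [0.4719, -0.2624, 0.2553]
eef_rot: [180.0, -0.0, 170.0]
contact_force: [0.4, 4.7, -0.7]
gripper_width: 0.157
```

Contact shows as +4.7 N along +y, against a baseline of about 0 ± 1 N. I'll rest a little to confirm it.

>>> {"op": "arm_command", "data": {
  "plan": [
    [[0,-0.0003,0,0,0,0,0.0],[0,0,0,0,0,0,0.0]]
  ]
}}

```text
time_s: 11.62
ee_pos: [0.4719, -0.2626, 0.2553]
eef_rot: [179.9, -0.0, 170.0]
contact_force: [0.5, 6.2, -1.0]
gripper_width: 0.154
```

```bash
python3 - <<'E'
from workcell import get_obs,cams,r
from h import *
o=get_obs();print(o["ee_pos"],o["eef_rot"],o["contact_force"],o["ft_torque"])
a=cams.get_image("side")
cv2.imwrite("pics/a7.png",cv2.resize(a["pixels"][180:290,230:340,::-1],(560,560)))
E
```

```text
[ 0.47187296 -0.26255221  0.25531155] [ 1.79935107e+02 -1.07874882e-02  1.70011029e+02] [ 0.46841434  6.24239076 -0.9516157 ] [ 1.5994541  -0.06674715  0.04074333]
```

View pics/a7.png

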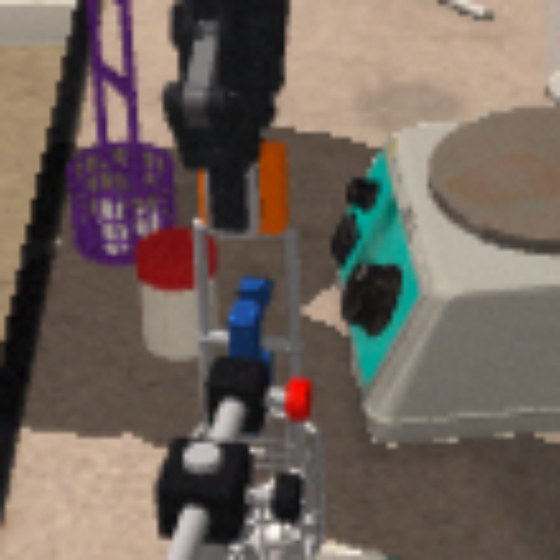

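The contact force rose to 6.2 N, and its position agrees with the seen back of the throat to about 1 mm. I'll back off to the throat centre, then lower.

>>> {"op": "arm_command", "data": {
  "plan": [
    [[0.0004,0.0024,0,0,0,0,0.0],[0,0,0,0,0,0,0.0],[0,0,0,0,0,0,0.0]]
  ]
}}

```text
time_s: 12.05
ee_pos: [0.4722, -0.2609, 0.2553]
eef_rot: [-180.0, 0.0, 170.0]
contact_force: [0.6, -0.3, -2.3]
gripper_width: 0.157
```

>>> {"op": "arm_command", "data": {
  "plan": [
    [[0,0,-0.003,0,0,0,0.0],[0,0,-0.003,0,0,0,0.0],[0,0,-0.003,0,0,0,0.0],[0,0,0,0,0,0,0.0],[0,0,0,0,0,0,0.0]]
  ]
}}

```text
time_s: 12.68
ee_pos: [0.4722, -0.2607, 0.2464]
eef_rot: [-180.0, 0.0, 170.0]
contact_force: [0.6, -1.1, -3.3]
gripper_width: 0.155
```

>>> {"op": "arm_command", "data": {
  "plan": [
    [[0,0,-0.0015,0,0,0,0.0],[0,0,-0.0015,0,0,0,0.0],[0,0,-0.0015,0,0,0,0.0],[0,0,0,0,0,0,0.0]]
  ]
}}

```text
time_s: 13.18
ee_pos: [0.4722, -0.2607, 0.2417]
eef_rot: [-180.0, -0.0, 170.0]
contact_force: [-0.5, -0.5, -3.0]
gripper_width: 0.16
```

>>> {"op": "arm_command", "data": {
  "plan": [
    [[0,0,-0.0015,0,0,0,0.0],[0,0,-0.0015,0,0,0,0.0],[0,0,-0.0015,0,0,0,0.0],[0,0,0,0,0,0,0.0]]
  ]
}}

```text
time_s: 13.68
ee_pos: [0.4722, -0.2607, 0.2372]
eef_rot: [-180.0, -0.0, 170.0]
contact_force: [0.1, 0.9, -2.7]
gripper_width: 0.151
```

>>> {"op": "arm_command", "data": {
  "plan": [
    [[0,0,-0.001,0,0,0,0.0],[0,0,-0.001,0,0,0,0.0],[0,0,0,0,0,0,0.0],[0,0,0,0,0,0,0.0]]
  ]
}}

```text
time_s: 14.18
ee_pos: [0.4722, -0.2607, 0.2353]
eef_rot: [-180.0, 0.0, 170.0]
contact_force: [0.6, -0.1, -2.6]
gripper_width: 0.152
```

>>> {"op": "arm_command", "data": {
  "plan": [
    [[0,0,-0.001,0,0,0,0.0],[0,0,-0.0006,0,0,0,0.0],[0,0,0,0,0,0,0.0],[0,0,0,0,0,0,0.0]]
  ]
}}

```text
time_s: 14.68
ee_pos: [0.4722, -0.2607, 0.2337]
eef_rot: [-180.0, 0.0, 170.0]
contact_force: [0.9, -0.5, -3.0]
gripper_width: 0.159
```

>>> {"op": "arm_command", "data": {
  "plan": [
    [[0,0,-0.0006,0,0,0,0.0],[0,0,0,0,0,0,0.0],[0,0,0,0,0,0,0.0]]
  ]
}}

```text
time_s: 15.05
ee_pos: [0.4722, -0.2607, 0.2331]
eef_rot: [-180.0, -0.0, 170.0]
contact_force: [-0.1, 0.2, -2.2]
gripper_width: 0.154
```

>>> {"op": "arm_command", "data": {
  "plan": [
    [[0,0,-0.0006,0,0,0,0.0],[0,0,0,0,0,0,0.0],[0,0,0,0,0,0,0.0]]
  ]
}}

```text
time_s: 15.42
ee_pos: [0.4722, -0.2608, 0.2325]
eef_rot: [-180.0, -0.0, 170.0]
contact_force: [0.2, -0.3, -2.9]
gripper_width: 0.159
```

>>> {"op": "arm_command", "data": {
  "plan": [
    [[0,0,-0.0005,0,0,0,0.0],[0,0,0,0,0,0,0.0],[0,0,0,0,0,0,0.0]]
  ]
}}

```text
time_s: 15.8
ee_pos: [0.4723, -0.2608, 0.2323]
eef_rot: [-180.0, 0.0, 170.0]
contact_force: [-0.7, 0.2, 4.6]
gripper_width: 0.159
```

>>> {"op": "arm_command", "data": {
  "plan": [
    [[0,0,-0.0005,0,0,0,0.0],[0,0,0,0,0,0,0.0],[0,0,0,0,0,0,0.0]]
  ]
}}

```text
time_s: 16.18
ee_pos: [0.4723, -0.2608, 0.2322]
eef_rot: [-180.0, 0.0, 170.0]
contact_force: [-1.7, 1.6, 8.8]
gripper_width: 0.151
```

>>> {"op": "arm_command", "data": {
  "plan": [
    [[0,0,-0.0004,0,0,0,0.0],[0,0,0,0,0,0,0.0],[0,0,0,0,0,0,0.0]]
  ]
}}

```text
time_s: 16.55
ee_pos: [0.4724, -0.2608, 0.2321]
eef_rot: [-180.0, 0.1, 170.0]
contact_force: [-2.2, 1.6, 12.4]
gripper_width: 0.152
```

The bar is home: Fz rose from -2.5 to +12.4 N, at the height predicted for the seat. I'll ease off the load, then release.

>>> {"op": "arm_command", "data": {
  "plan": [
    [[0,0,0.0011,0,0,0,0.0],[0,0,0,0,0,0,0.0],[0,0,0,0,0,0,0.0]]
  ]
}}

```text
time_s: 16.92
ee_pos: [0.4723, -0.2608, 0.2323]
eef_rot: [-180.0, 0.0, 170.0]
contact_force: [-0.1, 0.5, 4.6]
gripper_width: 0.158
```

```bash
python3 - <<'E'
from workcell import get_obs,cams,r
from h import *
o=get_obs();print(o["ee_pos"],o["eef_rot"],o["contact_force"],o["ft_torque"])
a=cams.get_image("side")
cv2.imwrite("pics/a8.png",cv2.resize(a["pixels"][190:300,230:340,::-1],(560,560)))
E
```

```text
[ 0.47227396 -0.26078349  0.23230807] [-1.79987845e+02  1.24685265e-02  1.69985353e+02] [-0.06876674  0.4904288   4.614252  ] [ 0.10299067  0.06841225 -0.0239125 ]
```

View pics/a8.png

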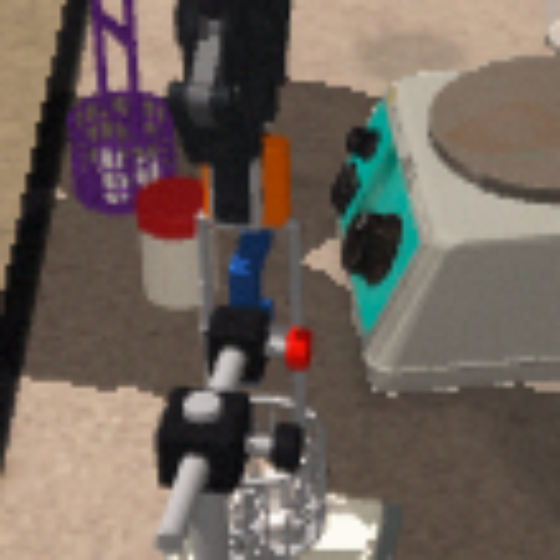

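>>> {"op": "arm_command", "data": {
  "plan": [
    [[0,0,0,0,0,0,0.016],[0,0,0,0,0,0,0.02],[0,0,0,0,0,0,0.025],[0,0,0,0,0,0,0.03],[0,0,0,0,0,0,0.04]]
  ]
}}

```text
time_s: 17.6
ee_pos: [0.4722, -0.2607, 0.2322]
eef_rot: [-180.0, -0.0, 170.0]
contact_force: [0.4, 0.2, -0.1]
gripper_width: 0.464
```

>>> {"op": "arm_command", "data": {
  "plan": [
    [[0,0,0,0,0,0,0.06],[0,0,0,0,0,0,0.07],[0,0,0,0,0,0,0.07],[0,0,0,0,0,0,0.07]]
  ]
}}

```text
time_s: 18.1
ee_pos: [0.4722, -0.2607, 0.2322]
eef_rot: [-180.0, -0.0, 170.0]
contact_force: [-0.6, 0.6, -0.2]
gripper_width: 0.824
```

```bash
python3 - <<'E'
from workcell import get_obs,cams,r
from h import *
o=get_obs();print(o["ee_pos"],o["eef_rot"],o["contact_force"],o["ft_torque"],o["gripper_width"])
a=cams.get_image("side")
cv2.imwrite("pics/a9.png",cv2.resize(a["pixels"][190:300,230:340,::-1],(560,560)))
E
```

```text
[ 0.47221345 -0.26073744  0.23221207] [-1.79993393e+02 -1.11882179e-03  1.69986544e+02] [-0.62638803  0.60915704 -0.17001548] [-0.0102969  -0.00563832 -0.00478842] 0.8241400141895159
```

View pics/a9.png

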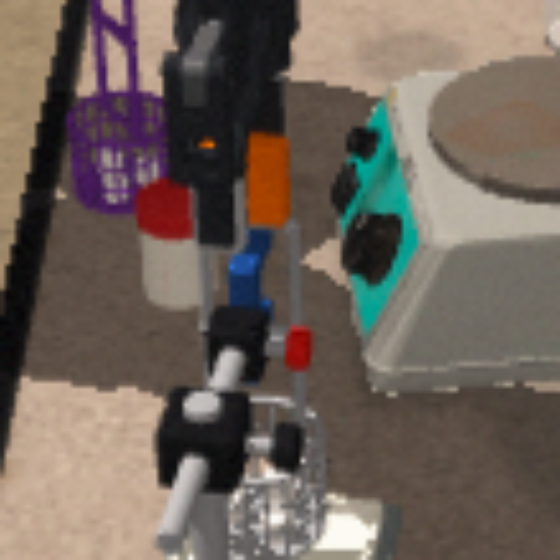

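The gripper is free: forces read zero and the basket hasn't moved (tab at crop 268,180). Rising clear.

>>> {"op": "arm_command", "data": {
  "plan": [
    [[0,0,0.01,0,0,0,0.07],[0,0,0.02,0,0,0,0.07],[0,0,0.03,0,0,0,0.07],[0,0,0.03,0,0,0,0.07],[0,0,0.03,0,0,0,0.07]]
  ]
}}

```text
time_s: 18.77
ee_pos: [0.4721, -0.2607, 0.354]
eef_rot: [-180.0, 0.0, 170.0]
contact_force: [0.2, -0.5, -0.1]
gripper_width: 0.821
```

>>> {"op": "arm_command", "data": {
  "plan": [
    [[0,0.04,0.02,0,0,0,0.07],[-0.02,0.05,0,0,0,0,0.07],[-0.02,0.05,0,0,0,0,0.07],[0,0.04,0,0,0,0,0.07],[0,0.03,0,0,0,0,0.07]]
  ]
}}

```text
time_s: 19.4
ee_pos: [0.4317, -0.0492, 0.3733]
eef_rot: [-180.0, 0.1, 170.0]
contact_force: [-0.1, -0.4, 0.0]
gripper_width: 0.813
```

>>> {"op": "arm_command", "data": {
  "plan": [
    [[0,0,0,0,0,0,0.07],[0,0,0,0,0,0,0.07],[0,0,0,0,0,0,0.07],[0,0,0,0,0,0,0.07]]
  ]
}}

```text
time_s: 19.9
ee_pos: [0.4322, -0.0513, 0.3722]
eef_rot: [-180.0, -0.0, 169.9]
contact_force: [0.3, -0.6, -0.4]
gripper_width: 0.819
```

```bash
python3 - <<'E'
from workcell import get_obs,cams,r
from h import *
o=get_obs();print(o["ee_pos"],o["contact_force"],o["time_s"])
A=[cams.get_image("side") for _ in range(4)]
b=cams.get_image("top");a=A[-1]
for n,i,bx in(("side",A[0],(270,310,200,250)),("side",a,(270,310,200,250)),("top",b,(350,395,245,285))):
    H=hsv(i);m=(H[...,0]>4)&(H[...,0]<22)&(H[...,1]>150)&(H[...,2]>100)&box(H.shape,*bx)
    uv,P=pts(i,m);print(n,len(uv),uv.mean(0),np.median(P,axis=0))
    if n=="top":print("on z.27",onz(i,[uv.mean(0)],.27))
S0=ld("side0.npz");T0=ld("top0.npz")
# bystander motion: red lid, amber bottle, beaker
for nm,I0,I1,bx in(("jar",S0,a,(255,276,222,252)),("bottle",S0,a,(364,386,304,338)),("beaker",S0,a,(334,358,163,203)),("jarT",T0,b,(262,282,275,293)),("bottleT",T0,b,(382,398,186,200)),("beakT",T0,b,(164,191,182,211))):
    d=np.abs(I0["pixels"].astype(int)-I1["pixels"].astype(int)).max(2)[bx[2]:bx[3],bx[0]:bx[1]];print(nm,d.mean().round(2),d.max())
cv2.imwrite("pics/b1.png",np.hstack([cv2.resize(a["pixels"][190:330,230:330,::-1],(400,560)),cv2.resize(b["pixels"][230:300,340:390,::-1],(400,560))]))
cv2.imwrite("pics/b2.png",a["pixels"][:,:,::-1])
E
```

```text
[ 0.43224998 -0.05133718  0.37216224] [ 0.31280195 -0.62994082 -0.35929115] 19.9
side 302 [277.99337748 224.44701987] [ 0.47443528 -0.26780795  0.254929  ]
side 303 [277.97359736 224.47524752] [ 0.47430514 -0.26790297  0.25471306]
top 68 [370.38235294 264.30882353] [ 0.47187776 -0.25933868  0.2675251 ]
on z.27 [[ 0.47108549 -0.25962374  0.27      ]]
jar 53.66 152
bottle 2.66 8
beaker 2.56 8
jarT 123.93 175
bottleT 6.96 15
beakT 7.6 15
```

View pics/b1.png

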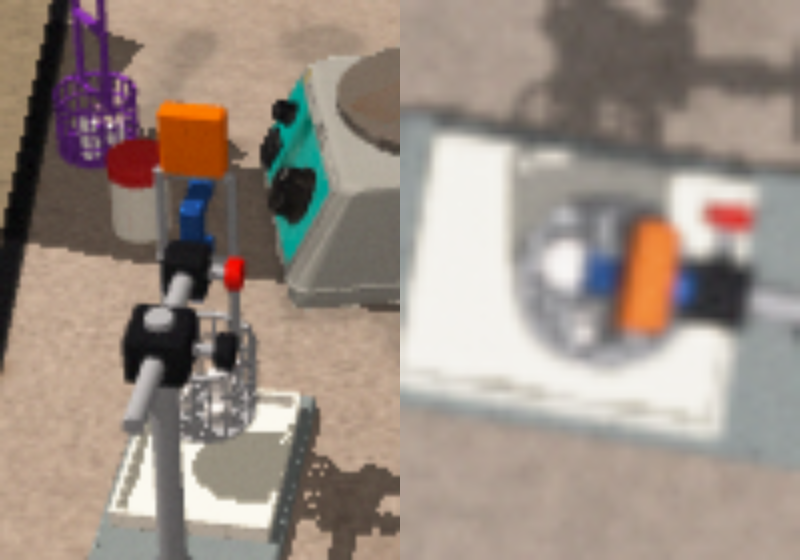

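View pics/b2.png

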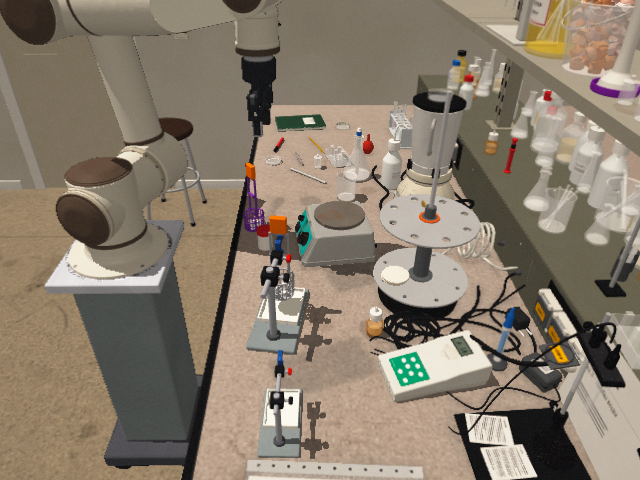

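The basket hangs upright and still. The side tab centroid shifted less than 0.05 px, and the tab sits above the seat in the top view. The beaker and bottle pixels are unchanged, but the jar is in the arm's shadow, so I'll check its outline before handing in.

```bash
python3 - <<'E'
from workcell import get_obs,cams,r
from h import *
S0=ld("side0.npz");a=cams.get_image("side")
for i in(S0,a):
    H=hsv(i);m=((H[...,0]<4)|(H[...,0]>174))&(H[...,1]>150)&box(H.shape,250,276,220,240)
    v,u=np.nonzero(m);print(len(u),u.min(),v.min(),v.max(),u.max())
r.finish_job();print(get_obs()["time_s"])
E
```

```text
166 257 224 236 272
129 257 225 236 269
the job is handed in; nothing more can be done
the job is handed in; nothing more can be done
```

The basket is hanging on the larger stand's blue hook, upright and free of the gripper, and the job is handed in at about 20 s of the 58 s allowed.

- **Hanging:** I gripped the silver basket by its orange tab and brought the bar in sideways. It touched the back of the throat at about 6 N, within 1 mm of where the camera put it. I then centred it in the throat and lowered it.
- **Seating:** The bar came to rest at the predicted seat height. The tool read 12.4 N, so the hook took about 15 N at most, against the 20 N limit. I eased that load before opening the gripper.
- **Final checks:** Forces on the tool were near zero after release. The tab moved less than 0.05 px between pictures and sits above the seat to within about 2 mm.
- **Bystanders:** The beaker and amber bottle showed no change in either view. A direct picture comparison for the jar differed because the arm shaded it in the side view and covered it in the top view. Its lid outline in the side view matched to within 1 px on three edges. The right edge read 3 px short, most likely because the hung basket's tab now covers that side.

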